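# Feel for the thumb notch and spring the kit case open

## Task

Open the shut pen kit case: set a fingertip on one end of its front rail, run it along the rail towards the middle until it finds the thumb notch, and press the catch pad inside the notch down until the lid springs open. Be gentle, leave the case and everything else on the bench where they stand, and finish clear of everything with the lid standing open.

Things in the scene. Friction and masses are not known exactly. Their poses are not given: they have to be found in the camera images.
- case: The pen kit case, black plastic with a clear window in its lid, 210 mm front to back (x), 300 mm wide (y), 50 mm high, about 2 kg, loose on the bench, shut. Origin: on its underside, mid-width, 110 mm behind its front face; x axis to the back (hinge side), y to the left, z up. A rigid flat-topped front rail runs along its whole front: x from -110 to -78 mm, top at z = 50 mm
- rail_middle (a point): middle of the front rail's length, on its top plane, 16 mm behind the front face; axes as the case's. One thumb notch is cut in the rail; its place differs from case to case and is not given: its centre lies up to 40 mm left or right (y) of this point. Notch: 54 mm wide (y), open to the top and front, back wall 12 mm behind this line, 10 mm deep down to the catch pad
- rail_left (a point): left end of the top of the front rail (y = 150 mm in the case's frame), 16 mm behind the front face, on the rail's top surface; axes as the case's
- rail_right (a point): right end of the top of the front rail (y = -150 mm), 16 mm behind the front face, on the rail's top surface; axes as the case's
- catch (a joint): push catch whose pad lies in the notch (pad 50 mm wide, 26 mm front to back, flat top at z = 40 mm in the case's frame). Joint in m: 0 at rest, 0.006 fully down; it goes straight down 6 mm and lets the lid go at about 3 mm. Takes 4 to 5 N, wherever the pad is pressed; springs back up when left. Nothing else along the rail gives
- lid (a joint): the lid, hinged along the case's back (94 mm behind the origin, 46 mm up); shut, it lies 2 mm lower than the rail. rad: 0 shut, 1.15 open at its stop. Let go by the catch, its spring throws it open in about 1 s; its front edge, 170 mm from the hinge, rises and swings back. Against a hand it only leans with a few newtons and goes on once the hand leaves, upwards and to the front
- leather: stack of four leather card blanks, 54 x 85 x 16 mm, loose, in front of the case; leave alone. Origin: centre of its underside
- stamp_a: brass pattern stamp standing on the bench, 15 mm across, 26 mm high, in front of the case; leave alone. Origin: centre of its foot
- stamp_b: a second brass pattern stamp like the first, also in front of the case; leave alone. Origin: centre of its foot
- disc: round wooden coaster, 90 mm across, 10 mm thick; leave alone. Origin: centre of its underside
- pen_stand: wood burning pen with a red and black handle lying in its folded steel stand, about 190 mm long, 75 mm high; leave alone. Origin: centre of the stand's underside, x towards the handle
- oil: amber bottle with a white cap, 52 mm across, 105 mm high; leave alone. Origin: centre of its underside
- brush_cup: white cup 72 mm across, 85 mm high, with brushes that stand out to 170 mm; leave alone. Origin: centre of its underside
- tin: flat aluminium tin, 60 mm across, 28 mm high; leave alone. Origin: centre of its underside

How it is judged (in metres and radians):
On the way, in this order (a step that is already met when the one before it is completed fails the run):
1. a fingertip touches the front rail near one of its ends (in the outer 55 mm), the catch still at rest (contact force between the fingers and case above 0.3 N and x of the grasp point in the frame of case below -0.075 m and value of joint catch below 0.0015 m and (y of the grasp point in the frame of case above 0.095 m or y of the grasp point in the frame of case below -0.095 m)), for 0.05 s.
2. the fingertip touches the rail farther in (within 90 mm of the middle), the catch still at rest (contact force between the fingers and case above 0.3 N and x of the grasp point in the frame of case below -0.075 m and value of joint catch below 0.0015 m and y of the grasp point in the frame of case between -0.09 and 0.09 m), for 0.05 s.
3. a fingertip presses the catch in the notch down (value of joint catch above 0.002 m and contact force between the fingers and case above 0.5 N).
At the end, for the whole second after the job is handed in: the lid stands open (more than 1.0 rad) and at rest, the catch has sprung back, and the case stands flat on the bench within 30 mm of where it was (value of joint lid above 1 rad and velocity of joint lid below 0.1 rad/s and value of joint catch below 0.0015 m and distance of case from where it was at the start of the episode below 0.03 m and height (world z) of case below 0.008 m and angle between case's own z axis and vertical below 0.05 rad and linear speed of case below 0.02 m/s); the robot touches nothing.
It fails at once if the case is shoved more than 40 mm, lifted or tipped (distance of case from where it was at the start of the episode above 0.04 m or height (world z) of case above 0.012 m or angle between case's own z axis and vertical above 0.1 rad).
It fails at once if the case is pressed harder than 60 N (contact force between the fingers and case above 60 N).
It fails at once if one of the other things on the bench is moved more than 20 mm, lifted or knocked over (distance of any of leather, stamp_a, stamp_b, disc, pen_stand, oil, brush_cup, tin from where it was at the start of the episode above 0.02 m or angle between any of stamp_a, stamp_b, oil, brush_cup's own z axis and vertical above 0.8 rad).
It also fails if it takes over 67 s, if anything falls off the work surface, if the arm or the gripper's body presses on something with over 40 N, if the wrist force passes 120 N, or if a joint passes its speed limit or range.

## Robot

A 7-joint arm with a two-finger parallel gripper is mounted at the origin on the work surface. World frame = base frame: x ahead of the robot, y to its left, z up, the work surface at z = 0. Lengths are in mm, angles in rad, forces in N, time in s.
With the tool pointing down it reaches from about 400 to 875 mm from the base axis. Payload 4.4 kg.
Tool frame: the origin (TCP) lies midway between the tips of the shut fingers; the grasp point (between the pads) lies 19 mm behind it; z points along the fingers, y is the line along which they close (so a half turn about z gives the same grasp; the last joint's range is limited). The gripper opens to 85 mm and grips with 20 to 120 N. Pads are 22 mm wide; open, the fingers measure 114 mm over their backs; the gripper's body (76 mm by 85 mm) begins 54 mm behind the grasp point. The pads swing forward as they close: fully open they stand 13 mm farther back than shut.
Start: joints at [1.263, 0.628, 0.038, 1.517, -0.027, 0.996, -0.02], TCP at [155.67, -631.098, 231.313] pointing down, gripper open.
Joint ranges: [-3.06, 3.06], [-0.37, 2.12], [-1.25, 1.32], [0.18, 2.47], [-1.1, 4.24], [0.23, 1.98], [-2.94, 2.94]. Speed limits (rad/s): [2.57, 2.57, 3.14, 3.14, 3.14, 3.14, 3.14].

## Interface

Orientations are given as [roll, pitch, yaw] about the fixed x, y, z axes, in that order (R = Rz(yaw) Ry(pitch) Rx(roll)).
In Python, from cell import read_state, get_image, finish_job gives the robot as it stands.
- The arm moves only by the tool send_rows, never from a script. Its argument "series" is a list of rows, each an object of numbers: "ax", "ay", "az": the turn, a rotation vector about the tool's x, y, z in rad; "dx", "dy", "dz": the shift along the tool's x, y, z in cm; "hand": the closure, from 0 (fully open) to 1 (shut). In form: [{"ax": .., "ay": .., "az": .., "dx": .., "dy": .., "dz": .., "hand": ..}, ...]. A call has 1 to 10 rows; each row is the pose to reach, as a shift and turn from the pose commanded when the call began, along the tool's axes at that moment; what a row does not reach only later rows make up. A row lasts 1/10 s, in which the tool goes at most 50 mm and 8.59 degrees, less where a joint would pass 70% of its speed; a pose out of reach is approached as far as the arm can. A call with a gripper value outside its range is refused whole. The fingers move at their own pace and stop on an object; the grip force is fixed at half the most. Time passes only in rows, so rows that repeat a pose let the fingers close. It gives the time, the measured TCP pose, the force, the opening and the grip force at its end, in the units of the state.
- read_state(): the state, without advancing time (a new reading comes with each control period).
- get_image(name): name is "scene" or "top" or "wrist"; returns a dict with "pixels" (480x640x3 uint8, red, green, blue), "mtx" (3x3 intrinsics, pixels), "R" (3x3) and "t" (3): a world point X has camera coordinates R X + t. Camera axes: x right, y down, z forward; pixel columns grow to the right and rows downward; lengths in mm; the calibration is good to about 2 mm. A picture is of the moment at which its call begins. There is no depth.
- finish_job(): hands the job in; it is judged then, once.
The state is a dict: "clock": time; "qpos": joint angles; "qd": joint speeds; "tau": joint torques, N m; "eef_pos": TCP position; "tool_rot": TCP orientation; "force": force on the tool from outside, world axes, zero at the start; "torque": the same for the moment, N m; "width": finger opening in mm; "gripper_force": force on a finger pad.
Only numpy, scipy, OpenCV 4.12 (cv2) and the standard library are available. Lean on these libraries where they do the work, as an engineer would, in place of code of your own. Each camera call takes 0.05 s, during which the arm holds its last target. There are 200 camera calls.

## Working session

There is one attempt and no reset: what is moved stays moved. The work goes in short steps, Python scripts to look and compute and a tool call to move; the robot and the scene stay as the last step left them, time stands still between calls to the robot, and variables do not carry over. Pictures are saved under pics/ and viewed, at most 10 in all, crops included, and the job is handed in when it is done.

Besides the shell and the picture viewer there is one more tool, called after ">>>" in YAML: its name, and indented under it one key for each argument. send_rows: Moves the arm, as the interface text tells. Its arguments: {"type":"object","properties":{"series":{"type":"array","items":{"type":"object","properties":{"ax":{"type":"number"},"ay":{"type":"number"},"az":{"type":"number"},"dx":{"type":"number"},"dy":{"type":"number"},"dz":{"type":"number"},"hand":{"type":"number"}}}}},"required":["series"]}

```bash
mkdir -p pics; python3 - <<'E'
from cell import read_state,get_image
import cv2,numpy as np
s=read_state();print({k:np.round(v,3).tolist() for k,v in s.items()})
for n in ("top","scene"):
    g=get_image(n);cv2.imwrite(f"pics/{n}0.png",g["pixels"][:,:,::-1]);np.savez(f"pics/{n}0.npz",**g)
E
```

```text
{'clock': 0.0, 'qpos': [1.263, 0.629, 0.038, 1.518, -0.027, 0.996, -0.02], 'qd': [-0.0, 0.001, -0.001, 0.0, -0.002, -0.001, -0.001], 'tau': [0.0, -56.341, 1.227, -19.345, 0.011, 0.011, 0.0], 'eef_pos': [155.514, -630.488, 230.377], 'tool_rot': [-3.14, 0.0, 0.242], 'force': [-0.007, 0.137, -0.522], 'torque': [-0.032, 0.007, 0.023], 'gripper_force': 0.0, 'width': 85.468}
```

View pics/top0.png

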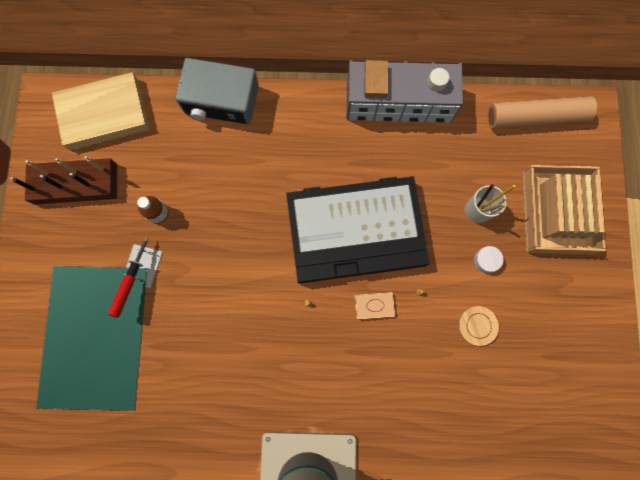

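View pics/scene0.png

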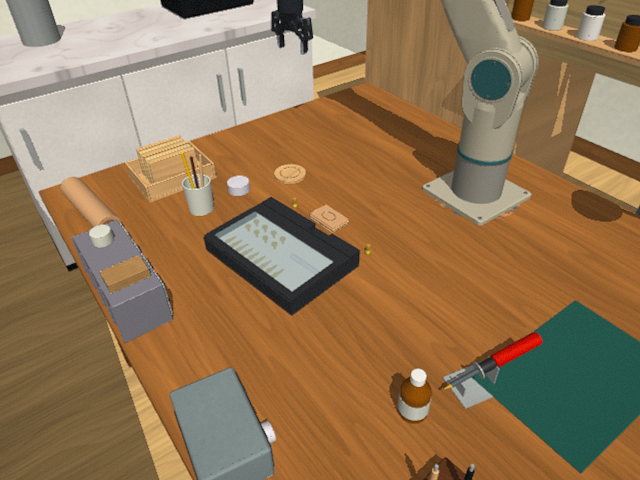

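The top view shows the case front edge from about (299,281) to (428,265), with a notch outline near (346,269). The leather and the stamps lie in front of it, at (375,306), (307,303) and (420,293). I'll zoom in and measure.

```bash
cat > h.py <<'E'
import numpy as np,cv2
def ray(g,uv,z):
    uv=np.atleast_2d(np.float64(uv)); R,t=g["R"],g["t"]
    d=(R.T@(np.linalg.inv(g["mtx"])@np.c_[uv,np.ones(len(uv))].T)).T
    c=-R.T@t.ravel()
    return c+d*((z-c[2])/d[:,2])[:,None]
def proj(g,X):
    p=(g["mtx"]@(g["R"]@np.atleast_2d(X).T+g["t"].reshape(3,1))).T
    return p[:,:2]/p[:,2:]
E
python3 - <<'E'
from h import *
g=np.load("pics/top0.npz");im=g["pixels"][:,:,::-1].copy()
c=cv2.resize(im[165:325,275:445],None,fx=4.5,fy=3.6 if 0 else 3.7*1,interpolation=cv2.INTER_CUBIC)
c=cv2.resize(im[170:320,275:445],None,fx=4,fy=4,interpolation=cv2.INTER_CUBIC)
c=np.clip(c.astype(float)*1.8,0,255).astype(np.uint8)
cv2.imwrite("pics/c1.png",c)
m=(im.max(2)<70).astype(np.uint8); m[:170]=0;m[320:]=0;m[:,:275]=0;m[:,445:]=0
cs=max(cv2.findContours(m,0,2)[0],key=cv2.contourArea)
print(cv2.boxPoints(cv2.minAreaRect(cs)))
print(cv2.approxPolyDP(cs,4,True).reshape(-1,2).tolist())
hsv=cv2.cvtColor(im,cv2.COLOR_BGR2HSV)
print("cam",-g["R"].T@g["t"].ravel())
print(ray(g,[[307,303],[420,293]],20),ray(g,[[375,306]],16))
E
```

```text
[[285.49603 191.04742]
 [417.1137  173.22421]
 [429.64276 265.7463 ]
 [298.0251  283.56952]]
[[413, 178], [287, 193], [298, 282], [427, 265]]
cam [ 328.39750509  -13.87932866 1146.64476328]
[[ 387.40167161   13.75967867   20.        ]
 [ 416.71757784 -243.65951743   20.        ]] [[ 384.78599897 -141.47923065   16.        ]]
```

View pics/c1.png

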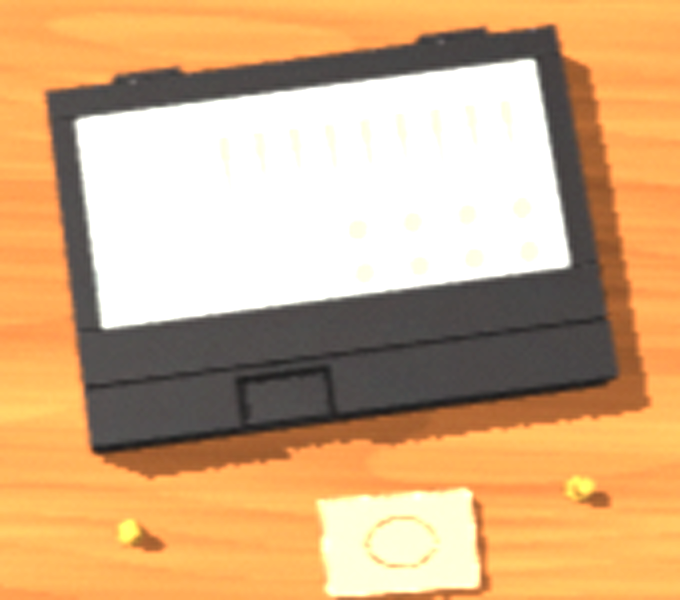

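The crop shows the rail top's front edge running (93,444) to (615,376) and its back seam running (88,386) to (606,318). The notch spans u 240–333, left of the middle.

```bash
cat >> h.py <<'E'
def case():
    g=np.load("pics/top0.npz")
    f=lambda p:ray(g,np.array(p)/4.+[275-.375,170-.375],50)
    return g,f
E
python3 - <<'E'
from h import *
g,f=case()
P=f([[93,444],[615,376],[88,386],[606,318]])
print(P.round(1)); L,Rr=P[0],P[1]
print("width",np.linalg.norm(L-Rr),"depth",np.linalg.norm(P[0]-P[2]),np.linalg.norm(P[1]-P[3]))
y=(L-Rr)/np.linalg.norm(L-Rr); x=np.array([y[1],-y[0],0]); print("yaw",np.arctan2(x[1],x[0]))
mid=(L+Rr)/2+16*x
print("mid",mid)
for s in (150,120,0,-120):print(s,(mid+s*y).round(1))
N=f([[243,380],[328,368],[246,426],[332,414]]);print("notch y,x",[( (n-mid)@y,(n-mid)@x) for n in N])
for s in (150,0,-150): print(proj(np.load("pics/scene0.npz"),mid+s*y))
# stamps/leather in case frame rel. rail middle
for q in ([387.4,13.8,50],[416.7,-243.7,50],[384.8,-141.5,50]):print((np.array(q)-mid)@x,(np.array(q)-mid)@y)
E
```

```text
[[ 434.9   34.9   50. ]
 [ 480.7 -257.    50. ]
 [ 467.5   38.8   50. ]
 [ 513.6 -252.4   50. ]]
width 295.47940195029946 depth 32.747736406572926 33.2340328434284
yaw 0.15559340334750504
mid [ 473.64833551 -108.59963664   50.        ]
150 [450.4  39.6  50. ]
120 [455.1  10.   50. ]
0 [ 473.6 -108.6   50. ]
-120 [ 492.2 -227.2   50. ]
notch y,x [(np.float64(59.82835365926935), np.float64(8.823189662431272)), (np.float64(11.525793899582215), np.float64(9.369576364704482)), (np.float64(61.67334527409247), np.float64(-17.073743926743532)), (np.float64(13.015430587685257), np.float64(-16.631323286329533))]
[[354.66638604 254.04662222]]
[[307.44403072 224.90889744]]
[[266.27504758 199.50629962]]
-66.2386074769311 134.28660881530726
-77.19639695230114 -124.64324046787883
-92.87347474895992 -18.734415378760282
```

```bash
cat >> h.py <<'E'
from scipy.spatial.transform import Rotation as Ro
MID=np.array([473.6,-108.6,0]);YAW=.1556
CR=Ro.from_euler('z',YAW)
def go(s,x,y,z,tilt=.2):
    "shift (cm) and turn in tool axes from state s to case point (x from line, y from middle, world z)"
    R0=Ro.from_euler('xyz',s["tool_rot"])
    Rt=CR*Ro.from_euler('y',-tilt)*Ro.from_euler('x',np.pi)
    X=MID+CR.apply([x,y,0])+[0,0,z]
    return (R0.inv().apply(X-s["eef_pos"])/10).round(2),(R0.inv()*Rt).as_rotvec().round(3),Rt.as_matrix()[:,2].round(2)
def where(s):
    p=np.array(s["eef_pos"])-MID; return CR.inv().apply(p).round(1),np.round(s["tool_rot"],3),np.round(s["force"],2),round(s["width"],1)
E
python3 - <<'E'
from h import *
from cell import read_state
s=read_state();print(where(s))
print(go(s,0,-120,200),go(s,0,-120,90),)
E
```

```text
(array([-395.1, -466.3,  230.5]), array([-3.14 ,  0.   ,  0.242]), array([-0.06, -0.94,  0.44]), 85.2)
(array([ 42.34, -31.1 ,   3.1 ]), array([-0.01 ,  0.2  ,  0.086]), array([ 0.2 ,  0.03, -0.98])) (array([ 42.34, -31.08,  14.1 ]), array([-0.01 ,  0.2  ,  0.086]), array([ 0.2 ,  0.03, -0.98]))
```

>>> send_rows:
  series:
    - {"dx": 4,"dy": -3,"hand": 1}
    - {"dx": 8,"dy": -6,"hand": 1}
    - {"dx": 12,"dy": -9,"dz": 0.5,"ay": 0.03,"hand": 1}
    - {"dx": 16,"dy": -12,"dz": 0.8,"ay": 0.06,"az": 0.02,"hand": 1}
    - {"dx": 20,"dy": -15,"dz": 1.2,"ay": 0.1,"az": 0.04,"hand": 1}
    - {"dx": 24,"dy": -18,"dz": 1.6,"ay": 0.13,"az": 0.06,"hand": 1}
    - {"dx": 28,"dy": -21,"dz": 2,"ay": 0.16,"az": 0.08,"hand": 1}
    - {"dx": 32,"dy": -24,"dz": 2.4,"ay": 0.2,"az": 0.086,"ax": -0.01,"hand": 1}
    - {"dx": 36,"dy": -27,"dz": 2.7,"ay": 0.2,"az": 0.086,"ax": -0.01,"hand": 1}
    - {"dx": 38,"dy": -28,"dz": 3,"ay": 0.2,"az": 0.086,"ax": -0.01,"hand": 1}

```text
invalid input at $.series[0]: expected keys ax, ay, az, dx, dy, dz, hand
```

```bash
python3 - <<'E'
from h import *
from cell import read_state
s=read_state();print(where(s))
print(go(s,0,-120,150),go(s,0,-120,75),)
E
```

```text
(array([-395.1, -466.3,  230.5]), array([-3.14 ,  0.   ,  0.242]), array([-0.06, -0.94,  0.44]), 85.2)
(array([ 42.34, -31.09,   8.1 ]), array([-0.01 ,  0.2  ,  0.086]), array([ 0.2 ,  0.03, -0.98])) (array([ 42.34, -31.08,  15.6 ]), array([-0.01 ,  0.2  ,  0.086]), array([ 0.2 ,  0.03, -0.98]))
```

All keys are required in each row.

>>> send_rows:
  series:
    - {"dx": 4,"dy": -3,"dz": 0,"ax": 0,"ay": 0,"az": 0,"hand": 1}
    - {"dx": 8,"dy": -6,"dz": 0,"ax": 0,"ay": 0,"az": 0,"hand": 1}
    - {"dx": 12,"dy": -9,"dz": 0.5,"ax": 0,"ay": 0.03,"az": 0,"hand": 1}
    - {"dx": 16,"dy": -12,"dz": 0.8,"ax": 0,"ay": 0.06,"az": 0.02,"hand": 1}
    - {"dx": 20,"dy": -15,"dz": 1.2,"ax": 0,"ay": 0.1,"az": 0.04,"hand": 1}
    - {"dx": 24,"dy": -18,"dz": 1.6,"ax": 0,"ay": 0.13,"az": 0.06,"hand": 1}
    - {"dx": 28,"dy": -21,"dz": 2,"ax": 0,"ay": 0.16,"az": 0.08,"hand": 1}
    - {"dx": 32,"dy": -24,"dz": 2.4,"ax": -0.01,"ay": 0.2,"az": 0.086,"hand": 1}
    - {"dx": 36,"dy": -27,"dz": 2.7,"ax": -0.01,"ay": 0.2,"az": 0.086,"hand": 1}
    - {"dx": 38,"dy": -28,"dz": 3,"ax": -0.01,"ay": 0.2,"az": 0.086,"hand": 1}

```text
clock: 1.1
eef_pos: [459.4, -263.3, 201.1]
tool_rot: [-3.14, -0.201, 0.161]
force: [-0.2, -0.1, 0.1]
width: -0.2
gripper_force: 0.0
```

```bash
python3 - <<'E'
from h import *
from cell import read_state
s=read_state();print(where(s))
print(go(s,0,-120,150),go(s,0,-120,75),)
E
```

```text
(array([ -38.1, -150.6,  201.1]), array([-3.14 , -0.201,  0.161]), array([-0.24, -0.08,  0.14]), -0.2)
(array([ 2.73, -3.04,  5.77]), array([-0.002, -0.001,  0.005]), array([ 0.2 ,  0.03, -0.98])) (array([ 1.23, -3.03, 13.12]), array([-0.002, -0.001,  0.005]), array([ 0.2 ,  0.03, -0.98]))
```

>>> send_rows:
  series:
    - {"dx": 2,"dy": -2,"dz": 2,"ax": 0,"ay": 0,"az": 0.005,"hand": 1}
    - {"dx": 2.7,"dy": -3,"dz": 5.8,"ax": 0,"ay": 0,"az": 0.005,"hand": 1}
    - {"dx": 2,"dy": -3,"dz": 9.5,"ax": 0,"ay": 0,"az": 0.005,"hand": 1}
    - {"dx": 1.2,"dy": -3,"dz": 13.1,"ax": 0,"ay": 0,"az": 0.005,"hand": 1}
    - {"dx": 1.2,"dy": -3,"dz": 13.1,"ax": 0,"ay": 0,"az": 0.005,"hand": 1}
    - {"dx": 1.2,"dy": -3,"dz": 13.1,"ax": 0,"ay": 0,"az": 0.005,"hand": 1}

```text
clock: 1.7
eef_pos: [489.2, -232.3, 73.5]
tool_rot: [-3.14, -0.197, 0.15]
force: [0.9, -0.0, 0.6]
width: 0.1
gripper_force: 0.0
```

```bash
python3 - <<'E'
from h import *
from cell import read_state,get_image
s=read_state();print(where(s))
print(go(s,0,-120,55),go(s,0,-120,51))
g=get_image("top");a=g["pixels"][180:330,275:445,::-1]
b=get_image("scene")["pixels"][130:330,190:390,::-1]
a=cv2.resize(a,(450,397));b=cv2.resize(b,(397,397))[:,:350]
o=np.hstack([a,b]);cv2.imwrite("pics/d1.png",np.clip(o*1.6,0,255).astype(np.uint8))
E
```

```text
(array([  -3.8, -124.6,   73.5]), array([-3.14 , -0.197,  0.15 ]), array([ 0.94, -0.01,  0.57]), 0.1)
(array([ 0.  , -0.46,  1.89]), array([-0.   ,  0.003, -0.005]), array([ 0.2 ,  0.03, -0.98])) (array([-0.07, -0.46,  2.28]), array([-0.   ,  0.003, -0.005]), array([ 0.2 ,  0.03, -0.98]))
```

View pics/d1.png

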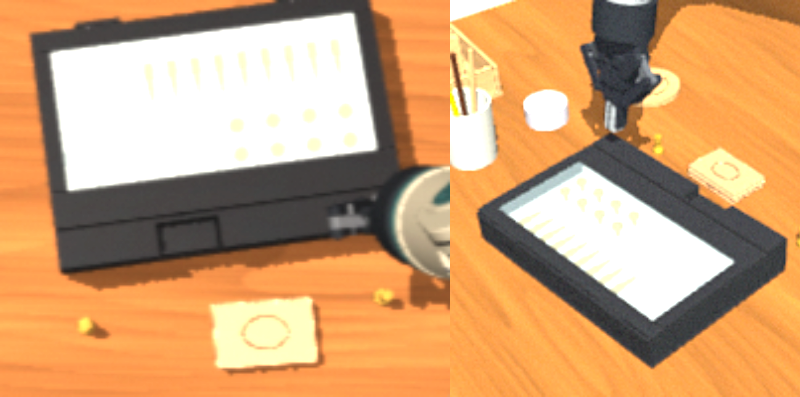

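The fingertip (about (350,215) in the left panel) hovers above the right end of the rail, and the stamps and leather are clear. Next I descend gently.

>>> send_rows:
  series:
    - {"dx": 0,"dy": -0.2,"dz": 0.8,"ax": 0,"ay": 0,"az": 0,"hand": 1}
    - {"dx": 0,"dy": -0.2,"dz": 1.5,"ax": 0,"ay": 0,"az": 0,"hand": 1}
    - {"dx": 0,"dy": -0.2,"dz": 1.8,"ax": 0,"ay": 0,"az": 0,"hand": 1}
    - {"dx": 0,"dy": -0.2,"dz": 1.9,"ax": 0,"ay": 0,"az": 0,"hand": 1}
    - {"dx": 0,"dy": -0.2,"dz": 1.9,"ax": 0,"ay": 0,"az": 0,"hand": 1}

```text
clock: 2.3
eef_pos: [494.3, -230.6, 57.4]
tool_rot: [3.141, -0.202, 0.151]
force: [-0.6, -0.4, 0.1]
width: 0.0
gripper_force: 0.0
```

>>> send_rows:
  series:
    - {"dx": 0,"dy": 0,"dz": 0.05,"ax": 0,"ay": 0,"az": 0,"hand": 1}
    - {"dx": 0,"dy": 0,"dz": 0.1,"ax": 0,"ay": 0,"az": 0,"hand": 1}
    - {"dx": 0,"dy": 0,"dz": 0.1,"ax": 0,"ay": 0,"az": 0,"hand": 1}

```text
clock: 2.6
eef_pos: [494.0, -230.5, 55.9]
tool_rot: [3.141, -0.201, 0.15]
force: [-0.3, -0.5, -0.3]
width: -0.0
gripper_force: 0.0
```

>>> send_rows:
  series:
    - {"dx": 0,"dy": 0,"dz": 0.05,"ax": 0,"ay": 0,"az": 0,"hand": 1}
    - {"dx": 0,"dy": 0,"dz": 0.1,"ax": 0,"ay": 0,"az": 0,"hand": 1}
    - {"dx": 0,"dy": 0,"dz": 0.1,"ax": 0,"ay": 0,"az": 0,"hand": 1}

```text
clock: 2.9
eef_pos: [494.1, -230.3, 54.6]
tool_rot: [3.141, -0.2, 0.151]
force: [-0.0, 0.2, 0.5]
width: 0.3
gripper_force: 0.0
```

>>> send_rows:
  series:
    - {"dx": 0,"dy": 0,"dz": 0.05,"ax": 0,"ay": 0,"az": 0,"hand": 1}
    - {"dx": 0,"dy": 0,"dz": 0.1,"ax": 0,"ay": 0,"az": 0,"hand": 1}
    - {"dx": 0,"dy": 0,"dz": 0.1,"ax": 0,"ay": 0,"az": 0,"hand": 1}

```text
clock: 3.2
eef_pos: [494.3, -230.3, 53.7]
tool_rot: [3.141, -0.2, 0.151]
force: [-0.7, 0.1, 0.6]
width: -0.4
gripper_force: 0.0
```

>>> send_rows:
  series:
    - {"dx": 0,"dy": 0,"dz": 0.05,"ax": 0,"ay": 0,"az": 0,"hand": 1}
    - {"dx": 0,"dy": 0,"dz": 0.1,"ax": 0,"ay": 0,"az": 0,"hand": 1}
    - {"dx": 0,"dy": 0,"dz": 0.1,"ax": 0,"ay": 0,"az": 0,"hand": 1}

```text
clock: 3.5
eef_pos: [494.5, -230.2, 52.7]
tool_rot: [3.141, -0.2, 0.151]
force: [0.0, -0.2, -0.9]
width: -0.2
gripper_force: 0.0
```

>>> send_rows:
  series:
    - {"dx": 0,"dy": 0,"dz": 0.05,"ax": 0,"ay": 0,"az": 0,"hand": 1}
    - {"dx": 0,"dy": 0,"dz": 0.1,"ax": 0,"ay": 0,"az": 0,"hand": 1}
    - {"dx": 0,"dy": 0,"dz": 0.1,"ax": 0,"ay": 0,"az": 0,"hand": 1}

```text
clock: 3.8
eef_pos: [494.8, -230.2, 51.7]
tool_rot: [3.141, -0.2, 0.151]
force: [0.1, 0.6, 0.1]
width: 0.1
gripper_force: 0.0
```

>>> send_rows:
  series:
    - {"dx": 0,"dy": 0,"dz": 0.05,"ax": 0,"ay": 0,"az": 0,"hand": 1}
    - {"dx": 0,"dy": 0,"dz": 0.1,"ax": 0,"ay": 0,"az": 0,"hand": 1}
    - {"dx": 0,"dy": 0,"dz": 0.1,"ax": 0,"ay": 0,"az": 0,"hand": 1}

```text
clock: 4.1
eef_pos: [494.8, -230.3, 51.4]
tool_rot: [3.141, -0.201, 0.15]
force: [-2.3, -0.3, 6.5]
width: -0.2
gripper_force: 3.7
```

Contact is made at 6.5 N. I'll ease off a little and slide towards the middle.

>>> send_rows:
  series:
    - {"dx": 0,"dy": 0,"dz": -0.03,"ax": 0,"ay": 0,"az": 0,"hand": 1}
    - {"dx": 0,"dy": -0.4,"dz": -0.03,"ax": 0,"ay": 0,"az": 0,"hand": 1}
    - {"dx": 0,"dy": -0.8,"dz": -0.03,"ax": 0,"ay": 0,"az": 0,"hand": 1}
    - {"dx": 0,"dy": -1.2,"dz": -0.03,"ax": 0,"ay": 0,"az": 0,"hand": 1}
    - {"dx": 0,"dy": -1.6,"dz": -0.03,"ax": 0,"ay": 0,"az": 0,"hand": 1}
    - {"dx": 0,"dy": -2,"dz": -0.03,"ax": 0,"ay": 0,"az": 0,"hand": 1}

```text
clock: 4.7
eef_pos: [492.5, -211.5, 51.5]
tool_rot: [3.139, -0.201, 0.15]
force: [1.3, -2.3, 3.2]
width: -0.2
gripper_force: 1.9
```

```bash
python3 - <<'E'
from h import *
from cell import read_state
s=read_state();print(where(s))
print(go(s,0,-20,51.4),go(s,0,37,51.4))
E
```

```text
(array([   2.7, -104.6,   51.5]), array([ 3.139, -0.201,  0.15 ]), array([ 1.32, -2.33,  3.21]), -0.2)
(array([-0.31, -8.46, -0.08]), array([ 0.004, -0.001, -0.006]), array([ 0.2 ,  0.03, -0.98])) (array([ -0.34, -14.16,  -0.1 ]), array([ 0.004, -0.001, -0.006]), array([ 0.2 ,  0.03, -0.98]))
```

>>> send_rows:
  series:
    - {"dx": -0.03,"dy": -0.4,"dz": -0.006,"ax": 0,"ay": 0,"az": 0,"hand": 1}
    - {"dx": -0.06,"dy": -0.8,"dz": -0.012,"ax": 0,"ay": 0,"az": 0,"hand": 1}
    - {"dx": -0.09,"dy": -1.2,"dz": -0.018,"ax": 0,"ay": 0,"az": 0,"hand": 1}
    - {"dx": -0.12,"dy": -1.6,"dz": -0.024,"ax": 0,"ay": 0,"az": 0,"hand": 1}
    - {"dx": -0.15,"dy": -2,"dz": -0.03,"ax": 0,"ay": 0,"az": 0,"hand": 1}
    - {"dx": -0.18,"dy": -2.4,"dz": -0.036,"ax": 0,"ay": 0,"az": 0,"hand": 1}
    - {"dx": -0.2,"dy": -2.8,"dz": -0.04,"ax": 0,"ay": 0,"az": 0,"hand": 1}

```text
clock: 5.4
eef_pos: [487.8, -183.8, 54.5]
tool_rot: [-3.137, -0.193, 0.151]
force: [-0.2, 0.2, 0.9]
width: -0.1
gripper_force: 0.0
```

>>> send_rows:
  series:
    - {"dx": 0,"dy": -0.5,"dz": 0,"ax": 0,"ay": 0,"az": 0,"hand": 1}
    - {"dx": 0,"dy": -1,"dz": 0,"ax": 0,"ay": 0,"az": 0,"hand": 1}
    - {"dx": 0,"dy": -1.5,"dz": 0,"ax": 0,"ay": 0,"az": 0,"hand": 1}
    - {"dx": 0,"dy": -2,"dz": 0,"ax": 0,"ay": 0,"az": 0,"hand": 1}
    - {"dx": 0,"dy": -2.5,"dz": 0,"ax": 0,"ay": 0,"az": 0,"hand": 1}
    - {"dx": 0,"dy": -3,"dz": 0,"ax": 0,"ay": 0,"az": 0,"hand": 1}
    - {"dx": 0,"dy": -3.5,"dz": 0,"ax": 0,"ay": 0,"az": 0,"hand": 1}

```text
clock: 6.1
eef_pos: [486.7, -151.6, 60.5]
tool_rot: [-3.132, -0.184, 0.151]
force: [-0.4, 0.1, 0.1]
width: -0.1
gripper_force: 0.0
```

```bash
python3 - <<'E'
from h import *
from cell import read_state
s=read_state();print(where(s))
print(go(s,0,20,51.4),go(s,0,37,51.4))
E
```

```text
(array([  6.3, -44.6,  60.5]), array([-3.132, -0.184,  0.151]), array([-0.43,  0.09,  0.13]), -0.1)
(array([-0.82, -6.44,  0.83]), array([-0.008,  0.016, -0.005]), array([ 0.2 ,  0.03, -0.98])) (array([-0.82, -8.14,  0.85]), array([-0.008,  0.016, -0.005]), array([ 0.2 ,  0.03, -0.98]))
```

```bash
python3 - <<'E'
from h import *
from cell import read_state
s=read_state();print(np.round(s["qpos"],3))
E
```

```text
[ 0.183  0.687  0.184  2.193 -1.099  0.233 -0.031]
```

Joints 5 and 6 ran to their limits because of the tilt, so the tip lifted off. I'll go to a vertical tool, lift a little, and resume the slide.

```bash
python3 - <<'E'
from h import *
from cell import read_state
s=read_state();print(go(s,-4,-65,75,0)[:2],go(s,-4,-65,53,0)[:2])
E
```

```text
(array([-0.74,  2.03, -1.63]), array([-0.009, -0.184, -0.004])) (array([-1.14,  2.05,  0.53]), array([-0.009, -0.184, -0.004]))
```

>>> send_rows:
  series:
    - {"dx": -0.2,"dy": 0.5,"dz": -1,"ax": 0,"ay": -0.05,"az": 0,"hand": 1}
    - {"dx": -0.4,"dy": 1,"dz": -1.6,"ax": -0.01,"ay": -0.1,"az": 0,"hand": 1}
    - {"dx": -0.7,"dy": 2,"dz": -1.6,"ax": -0.01,"ay": -0.18,"az": 0,"hand": 1}
    - {"dx": -0.7,"dy": 2,"dz": -1.6,"ax": -0.01,"ay": -0.18,"az": 0,"hand": 1}
    - {"dx": -0.7,"dy": 2,"dz": -1.6,"ax": -0.01,"ay": -0.18,"az": 0,"hand": 1}

```text
clock: 6.6
eef_pos: [480.1, -172.6, 74.2]
tool_rot: [3.141, -0.005, 0.153]
force: [-0.1, 0.0, -0.4]
width: 0.1
gripper_force: 0.0
```

```bash
python3 - <<'E'
from h import *
from cell import read_state
s=read_state();print(where(s),np.round(s["qpos"],3));print(go(s,-4,-65,75,0)[:2],go(s,-4,-65,53,0)[:2])
E
```

```text
(array([ -3.5, -64.2,  74.2]), array([ 3.141, -0.005,  0.153]), array([-0.11,  0.03, -0.43]), 0.1) [-0.084  0.762  0.583  2.05  -0.798  0.563 -0.343]
(array([-0.05,  0.08, -0.08]), array([ 0.001, -0.005, -0.003])) (array([-0.06,  0.08,  2.12]), array([ 0.001, -0.005, -0.003]))
```

>>> send_rows:
  series:
    - {"dx": -0.05,"dy": 0,"dz": 1,"ax": 0,"ay": 0,"az": 0,"hand": 1}
    - {"dx": -0.05,"dy": 0,"dz": 1.8,"ax": 0,"ay": 0,"az": 0,"hand": 1}
    - {"dx": -0.05,"dy": 0,"dz": 2.1,"ax": 0,"ay": 0,"az": 0,"hand": 1}
    - {"dx": -0.05,"dy": 0,"dz": 2.1,"ax": 0,"ay": 0,"az": 0,"hand": 1}

```text
clock: 7.0
eef_pos: [478.8, -173.5, 53.0]
tool_rot: [-3.141, -0.003, 0.15]
force: [0.5, -0.3, 0.0]
width: 0.1
gripper_force: 0.0
```

>>> send_rows:
  series:
    - {"dx": 0,"dy": 0,"dz": 0.05,"ax": 0,"ay": 0,"az": 0,"hand": 1}
    - {"dx": 0,"dy": 0,"dz": 0.1,"ax": 0,"ay": 0,"az": 0,"hand": 1}
    - {"dx": 0,"dy": 0,"dz": 0.15,"ax": 0,"ay": 0,"az": 0,"hand": 1}

```text
clock: 7.3
eef_pos: [479.8, -173.6, 52.3]
tool_rot: [3.141, -0.005, 0.151]
force: [-0.3, -0.1, 0.7]
width: -0.1
gripper_force: 0.0
```

>>> send_rows:
  series:
    - {"dx": 0,"dy": 0,"dz": 0.05,"ax": 0,"ay": 0,"az": 0,"hand": 1}
    - {"dx": 0,"dy": 0,"dz": 0.1,"ax": 0,"ay": 0,"az": 0,"hand": 1}
    - {"dx": 0,"dy": 0,"dz": 0.1,"ax": 0,"ay": 0,"az": 0,"hand": 1}

```text
clock: 7.6
eef_pos: [479.7, -173.4, 51.2]
tool_rot: [3.141, -0.004, 0.152]
force: [0.4, 1.0, -0.1]
width: 0.1
gripper_force: 0.0
```

>>> send_rows:
  series:
    - {"dx": 0,"dy": 0,"dz": 0.05,"ax": 0,"ay": 0,"az": 0,"hand": 1}
    - {"dx": 0,"dy": 0,"dz": 0.1,"ax": 0,"ay": 0,"az": 0,"hand": 1}
    - {"dx": 0,"dy": 0,"dz": 0.1,"ax": 0,"ay": 0,"az": 0,"hand": 1}

```text
clock: 7.9
eef_pos: [479.7, -173.5, 50.2]
tool_rot: [3.141, -0.004, 0.151]
force: [0.4, 0.2, -0.3]
width: -0.2
gripper_force: 0.0
```

>>> send_rows:
  series:
    - {"dx": 0,"dy": 0,"dz": 0.05,"ax": 0,"ay": 0,"az": 0,"hand": 1}
    - {"dx": 0,"dy": 0,"dz": 0.1,"ax": 0,"ay": 0,"az": 0,"hand": 1}
    - {"dx": 0,"dy": 0,"dz": 0.1,"ax": 0,"ay": 0,"az": 0,"hand": 1}

```text
clock: 8.2
eef_pos: [479.8, -173.6, 50.0]
tool_rot: [3.141, -0.005, 0.151]
force: [-1.8, 1.5, 8.9]
width: -0.3
gripper_force: 4.5
```

>>> send_rows:
  series:
    - {"dx": 0,"dy": 0,"dz": -0.04,"ax": 0,"ay": 0,"az": 0,"hand": 1}
    - {"dx": 0,"dy": -0.5,"dz": -0.04,"ax": 0,"ay": 0,"az": 0,"hand": 1}
    - {"dx": 0,"dy": -1,"dz": -0.04,"ax": 0,"ay": 0,"az": 0,"hand": 1}
    - {"dx": 0,"dy": -1.5,"dz": -0.04,"ax": 0,"ay": 0,"az": 0,"hand": 1}
    - {"dx": 0,"dy": -2,"dz": -0.04,"ax": 0,"ay": 0,"az": 0,"hand": 1}

```text
clock: 8.7
eef_pos: [477.1, -154.1, 49.9]
tool_rot: [3.139, -0.005, 0.151]
force: [0.2, -2.5, 5.5]
width: 0.2
gripper_force: 2.5
```

```bash
python3 - <<'E'
from h import *
from cell import read_state
s=read_state();print(where(s),np.round(s["qpos"],3));print(go(s,-4,0,50,0)[:2],go(s,-4,37,50,0)[:2])
E
```

```text
(array([ -3.6, -45.5,  49.9]), array([ 3.139, -0.005,  0.151]), array([ 0.16, -2.48,  5.46]), 0.2) [-0.084  0.788  0.526  2.083 -0.857  0.491 -0.323]
(array([-0.06, -4.55, -0.02]), array([ 0.003, -0.005, -0.004])) (array([-0.08, -8.25, -0.03]), array([ 0.003, -0.005, -0.004]))
```

Step 2's contact holds at 5.5 N, so I'll continue along the rail to the notch.

>>> send_rows:
  series:
    - {"dx": 0,"dy": -0.5,"dz": -0.01,"ax": 0,"ay": 0,"az": 0,"hand": 1}
    - {"dx": 0,"dy": -1,"dz": -0.01,"ax": 0,"ay": 0,"az": 0,"hand": 1}
    - {"dx": 0,"dy": -1.5,"dz": -0.01,"ax": 0,"ay": 0,"az": 0,"hand": 1}
    - {"dx": 0,"dy": -2,"dz": -0.01,"ax": 0,"ay": 0,"az": 0,"hand": 1}
    - {"dx": 0,"dy": -2.5,"dz": -0.01,"ax": 0,"ay": 0,"az": 0,"hand": 1}
    - {"dx": 0,"dy": -3,"dz": -0.01,"ax": 0,"ay": 0,"az": 0,"hand": 1}

```text
clock: 9.3
eef_pos: [472.4, -124.2, 49.9]
tool_rot: [3.14, -0.005, 0.151]
force: [-0.1, -4.2, 5.7]
width: 0.1
gripper_force: 2.8
```

>>> send_rows:
  series:
    - {"dx": 0,"dy": -0.5,"dz": 0,"ax": 0,"ay": 0,"az": 0,"hand": 1}
    - {"dx": 0,"dy": -1,"dz": 0,"ax": 0,"ay": 0,"az": 0,"hand": 1}
    - {"dx": 0,"dy": -1.5,"dz": 0,"ax": 0,"ay": 0,"az": 0,"hand": 1}
    - {"dx": 0,"dy": -2,"dz": 0,"ax": 0,"ay": 0,"az": 0,"hand": 1}
    - {"dx": 0,"dy": -2,"dz": 0,"ax": 0,"ay": 0,"az": 0,"hand": 1}

```text
clock: 9.8
eef_pos: [469.2, -103.6, 49.8]
tool_rot: [3.141, -0.005, 0.152]
force: [-0.2, -2.7, 6.5]
width: 0.0
gripper_force: 3.2
```

```bash
python3 - <<'E'
from h import *
from cell import read_state
s=read_state();print(where(s),np.round(s["qpos"],3));print(go(s,-4,37,50,0)[:2])
E
```

```text
(array([-3.6,  5.6, 49.8]), array([ 3.141, -0.005,  0.152]), array([-0.2 , -2.72,  6.53]), 0.0) [-0.175  0.771  0.511  2.137 -0.893  0.454 -0.373]
(array([-0.05, -3.14, -0.02]), array([ 0.001, -0.005, -0.004]))
```

>>> send_rows:
  series:
    - {"dx": 0,"dy": -0.4,"dz": 0,"ax": 0,"ay": 0,"az": 0,"hand": 1}
    - {"dx": 0,"dy": -0.8,"dz": 0,"ax": 0,"ay": 0,"az": 0,"hand": 1}
    - {"dx": 0,"dy": -1.2,"dz": 0,"ax": 0,"ay": 0,"az": 0,"hand": 1}
    - {"dx": 0,"dy": -1.2,"dz": 0,"ax": 0,"ay": 0,"az": 0,"hand": 1}

```text
clock: 10.2
eef_pos: [466.2, -90.1, 49.1]
tool_rot: [-3.139, -0.002, 0.153]
force: [-0.3, 0.2, -0.3]
width: -0.2
gripper_force: 0.0
```

>>> send_rows:
  series:
    - {"dx": 0,"dy": -0.4,"dz": 0,"ax": 0,"ay": 0,"az": 0,"hand": 1}
    - {"dx": 0,"dy": -0.8,"dz": 0,"ax": 0,"ay": 0,"az": 0,"hand": 1}
    - {"dx": 0,"dy": -1.2,"dz": 0,"ax": 0,"ay": 0,"az": 0,"hand": 1}
    - {"dx": 0,"dy": -1.2,"dz": 0,"ax": 0,"ay": 0,"az": 0,"hand": 1}

```text
clock: 10.6
eef_pos: [465.2, -79.5, 49.4]
tool_rot: [-3.141, -0.004, 0.152]
force: [-0.3, 0.3, -0.1]
width: -0.0
gripper_force: 0.0
```

```bash
python3 - <<'E'
from h import *
from cell import read_state
s=read_state();print(where(s),np.round(s["qpos"],3));print(go(s,-4,37,50,0)[:2])
E
```

```text
(array([-3.8, 30.1, 49.4]), array([-3.141, -0.004,  0.152]), array([-0.27,  0.28, -0.13]), -0.0) [-0.22   0.765  0.504  2.159 -0.91   0.439 -0.4  ]
(array([-0.02, -0.69, -0.06]), array([-0.   , -0.004, -0.003]))
```

The force fell to zero, so the fingertip is over the notch. I'll centre it and go down towards the pad.

>>> send_rows:
  series:
    - {"dx": 0,"dy": -0.4,"dz": 0,"ax": 0,"ay": 0,"az": 0,"hand": 1}
    - {"dx": 0,"dy": -0.7,"dz": 0.1,"ax": 0,"ay": 0,"az": 0,"hand": 1}
    - {"dx": 0,"dy": -0.7,"dz": 0.3,"ax": 0,"ay": 0,"az": 0,"hand": 1}
    - {"dx": 0,"dy": -0.7,"dz": 0.5,"ax": 0,"ay": 0,"az": 0,"hand": 1}
    - {"dx": 0,"dy": -0.7,"dz": 0.7,"ax": 0,"ay": 0,"az": 0,"hand": 1}
    - {"dx": 0,"dy": -0.7,"dz": 0.8,"ax": 0,"ay": 0,"az": 0,"hand": 1}

```text
clock: 11.2
eef_pos: [464.4, -73.9, 41.4]
tool_rot: [3.141, -0.004, 0.151]
force: [0.0, -0.2, 0.6]
width: -0.2
gripper_force: 0.0
```

>>> send_rows:
  series:
    - {"dx": 0,"dy": 0,"dz": 0.1,"ax": 0,"ay": 0,"az": 0,"hand": 1}
    - {"dx": 0,"dy": 0,"dz": 0.2,"ax": 0,"ay": 0,"az": 0,"hand": 1}
    - {"dx": 0,"dy": 0,"dz": 0.3,"ax": 0,"ay": 0,"az": 0,"hand": 1}

```text
clock: 11.5
eef_pos: [464.5, -73.8, 38.7]
tool_rot: [3.141, -0.004, 0.151]
force: [-0.9, -0.1, 3.3]
width: 0.1
gripper_force: 1.4
```

>>> send_rows:
  series:
    - {"dx": 0,"dy": 0,"dz": 0.1,"ax": 0,"ay": 0,"az": 0,"hand": 1}
    - {"dx": 0,"dy": 0,"dz": 0.2,"ax": 0,"ay": 0,"az": 0,"hand": 1}
    - {"dx": 0,"dy": 0,"dz": 0.3,"ax": 0,"ay": 0,"az": 0,"hand": 1}
    - {"dx": 0,"dy": 0,"dz": 0.3,"ax": 0,"ay": 0,"az": 0,"hand": 1}

```text
clock: 11.9
eef_pos: [464.4, -73.8, 35.6]
tool_rot: [3.141, -0.004, 0.151]
force: [-0.3, -0.4, 3.0]
width: -0.1
gripper_force: 1.7
```

```bash
python3 - <<'E'
from h import *
from cell import read_state,get_image
s=read_state();print(where(s),np.round(s["qpos"],3))
g=get_image("scene")["pixels"][80:340,160:420,::-1]
cv2.imwrite("pics/e1.png",cv2.resize(g,(560,560)))
E
```

```text
(array([-3.7, 35.8, 35.6]), array([ 3.141, -0.004,  0.151]), array([-0.29, -0.4 ,  2.96]), -0.1) [-0.207  0.784  0.462  2.168 -0.947  0.399 -0.38 ]
```

View pics/e1.png

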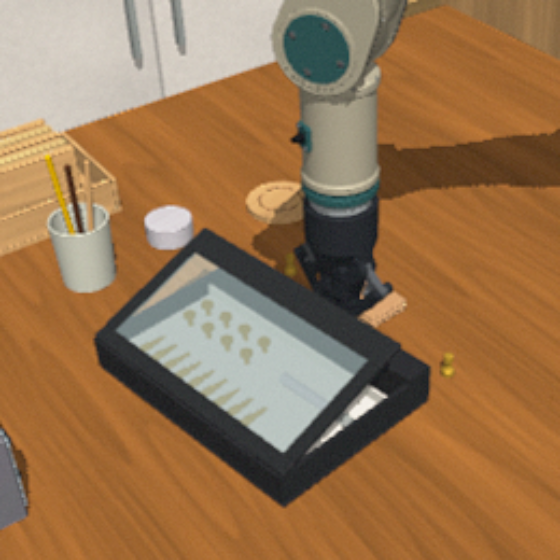

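The lid has sprung partly open (front edge from (205,232) to (395,350)) and leans near the hand. I'll leave upwards and to the front.

>>> send_rows:
  series:
    - {"dx": -0.2,"dy": 0,"dz": -0.5,"ax": 0,"ay": 0,"az": 0,"hand": 1}
    - {"dx": -0.8,"dy": 0,"dz": -1,"ax": 0,"ay": 0,"az": 0,"hand": 1}
    - {"dx": -1.6,"dy": 0,"dz": -1.6,"ax": 0,"ay": 0,"az": 0,"hand": 1}
    - {"dx": -2.4,"dy": 0,"dz": -2.5,"ax": 0,"ay": 0,"az": 0,"hand": 1}
    - {"dx": -3.2,"dy": 0,"dz": -4,"ax": 0,"ay": 0,"az": 0,"hand": 1}
    - {"dx": -4,"dy": 0,"dz": -6,"ax": 0,"ay": 0,"az": 0,"hand": 1}
    - {"dx": -4.5,"dy": 0,"dz": -8,"ax": 0,"ay": 0,"az": 0,"hand": 1}

```text
clock: 12.65
eef_pos: [417.8, -80.5, 116.4]
tool_rot: [-3.141, -0.003, 0.15]
force: [0.0, 0.3, 0.7]
width: -0.1
gripper_force: 0.0
```

```bash
python3 - <<'E'
from h import *
from cell import read_state
s=read_state();print(where(s),np.round(s["qpos"],3))
E
```

```text
(array([-50.8,  36.4, 116.4]), array([-3.141e+00, -3.000e-03,  1.500e-01]), array([0.03, 0.26, 0.69]), -0.1) [-0.313  0.616  0.648  2.243 -0.786  0.517 -0.465]
```

>>> send_rows:
  series:
    - {"dx": -0.5,"dy": 0.5,"dz": -2,"ax": 0,"ay": 0,"az": 0,"hand": 1}
    - {"dx": -0.5,"dy": 1,"dz": -4,"ax": 0,"ay": 0,"az": 0,"hand": 1}
    - {"dx": -0.5,"dy": 1,"dz": -4,"ax": 0,"ay": 0,"az": 0,"hand": 1}
    - {"dx": -0.5,"dy": 1,"dz": -4,"ax": 0,"ay": 0,"az": 0,"hand": 1}
    - {"dx": -0.5,"dy": 1,"dz": -4,"ax": 0,"ay": 0,"az": 0,"hand": 1}
    - {"dx": -0.5,"dy": 1,"dz": -4,"ax": 0,"ay": 0,"az": 0,"hand": 1}
    - {"dx": -0.5,"dy": 1,"dz": -4,"ax": 0,"ay": 0,"az": 0,"hand": 1}
    - {"dx": -0.5,"dy": 1,"dz": -4,"ax": 0,"ay": 0,"az": 0,"hand": 1}
    - {"dx": -0.5,"dy": 1,"dz": -4,"ax": 0,"ay": 0,"az": 0,"hand": 1}
    - {"dx": -0.5,"dy": 1,"dz": -4,"ax": 0,"ay": 0,"az": 0,"hand": 1}

```text
clock: 13.65
eef_pos: [416.1, -91.1, 155.3]
tool_rot: [3.141, -0.004, 0.151]
force: [0.3, 0.1, -0.0]
width: 0.1
gripper_force: 0.0
```

>>> send_rows:
  series:
    - {"dx": 0,"dy": 0,"dz": 0,"ax": 0,"ay": 0,"az": 0,"hand": 1}
    - {"dx": 0,"dy": 0,"dz": 0,"ax": 0,"ay": 0,"az": 0,"hand": 1}
    - {"dx": 0,"dy": 0,"dz": 0,"ax": 0,"ay": 0,"az": 0,"hand": 1}
    - {"dx": 0,"dy": 0,"dz": 0,"ax": 0,"ay": 0,"az": 0,"hand": 1}
    - {"dx": 0,"dy": 0,"dz": 0,"ax": 0,"ay": 0,"az": 0,"hand": 1}
    - {"dx": 0,"dy": 0,"dz": 0,"ax": 0,"ay": 0,"az": 0,"hand": 1}
    - {"dx": 0,"dy": 0,"dz": 0,"ax": 0,"ay": 0,"az": 0,"hand": 1}
    - {"dx": 0,"dy": 0,"dz": 0,"ax": 0,"ay": 0,"az": 0,"hand": 1}

```text
clock: 14.45
eef_pos: [416.1, -91.1, 155.4]
tool_rot: [3.141, -0.004, 0.151]
force: [0.2, 0.0, 0.2]
width: -0.0
gripper_force: 0.0
```

```bash
python3 - <<'E'
from h import *
from cell import read_state,get_image
s=read_state();print(where(s),np.round(s["qpos"],3))
a=get_image("scene")["pixels"][80:340,160:420,::-1]
b=get_image("top")["pixels"][130:390,230:490,::-1]
cv2.imwrite("pics/f1.png",cv2.resize(np.hstack([a,b]),(800,400)))
E
```

```text
(array([-54.1,  26.2, 155.4]), array([ 3.141, -0.004,  0.151]), array([0.19, 0.04, 0.2 ]), -0.0) [-0.366  0.556  0.754  2.211 -0.68   0.614 -0.53 ]
```

View pics/f1.png

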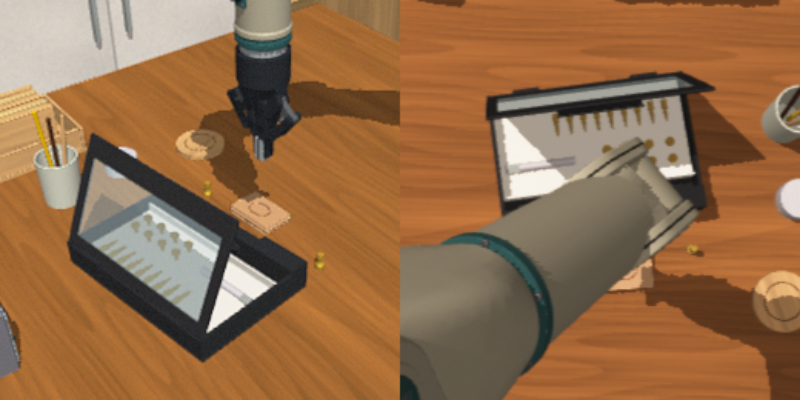

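The lid stands fully open (edge (92,137)–(238,222) in the left panel). The hand is clear, the leather and stamps are where they were, and the case has not moved. I'll hand it in.

```bash
python3 -c "
from cell import finish_job
print(finish_job())"
```

```text
the job is handed in; nothing more can be done
None
```

The job is handed in: the case lid stands open, the arm is clear of everything, and nothing on the bench looks moved in the last pictures, though the tip lifted off partway along the rail when the wrist hit its joint limits, so I set it down again and finished the slide to the notch.

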